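# Slide a glass-sample holder under the spring clip of a glazing jig

## Task

Load the yellow glass-sample holder into the clip jig on the glazing bench: with one fingertip hold the spring clip's red thumb bar down so that its black foot rises, and meanwhile with the other fingertip push the holder along its channel beneath the foot until it is fully home against the end stop. Keep the bar down until the holder is home, then let it up so that the foot clamps the holder. Only push the holder, never lift it, and leave the other things on the bench where they are.

Things in the scene. Friction and masses are not known exactly. Their poses are not given: they have to be found in the camera images.
- jig: The jig, fixed to the table. Origin at table height under the channel's middle line; jig coordinates here start from it: +x the way the holder is pushed, +y the thumb-bar side, z up. Dark steel plate x -130 to 60, y -40 to 100, 10 mm thick; aluminium deck on it, top 32 mm above the table, x -130 to 48 mm. Two grey rails, inner faces y = -26.5 and 26.5 mm, 5 mm above the deck, guide the holder.
- stop (a point): Middle of the face of the grey end stop, at deck height (jig x 40, y 0, z 32 mm). The stop is 63 mm wide, 8 mm thick, 10 mm high above the deck.
- shaft (a point): Middle of the clip's fixed hinge shaft, which runs along jig x at jig y 40, z 52 mm, 10 mm thick. Its two end posts stand at jig x -126 to -120 and 30 to 36 mm, y 34 to 46 mm, top 58 mm above the table.
- holder: Loose yellow holder with a green glass sample in its top: flat, 60 mm long (its x), 50 mm wide, 8 mm thick, about 60 g. Origin: centre of its underside. It starts flat in the channel, lined up with it, short of the clip's foot; its back edge is 30 mm behind its origin (towards jig -x), the deck behind it is free. Fully home, its front edge touches the stop, its origin at jig x 10 mm.
- bar (a point): Middle of the red thumb bar's upper face; moves with the clip. Bar: jig x -118 to -10 mm (a tip can slide along it while pressing), 34 mm wide, 5 mm thick. At rest it slopes up away from the channel: middle at jig y 72, z 48 mm, outer edge y 87, z 56. Pressed by 0.45 rad it is level, y 50 to 84, z 35 mm (3 mm above the deck), so level tips fit: one on it near y 66, one low behind the holder.
- foot (a point): Middle of the underside of the clip's black foot (20 mm along x, 10 mm across), on a steel nose over the channel at jig x 5 to 25, y 2 to 12 mm; moves with the clip. At rest it is 2 mm above the deck and blocks the holder's way.
- clip (a joint): Angle of the spring clip: 0 at rest, grows as the thumb bar is pressed, at most 0.7 rad. Above 0.25 the foot clears the 8 mm thick holder; at 0.45 it is 16 mm above the deck. It springs back when let go and rests on a holder under it at about 0.2. Holding the bar at 0.45 takes about 5 N.
- setting_block: Loose black setting block, 90 x 22 x 30 mm high, standing beside the jig; a bystander
- star_knob: Loose black star knob with a steel foot, 46 mm across, 30 mm high, beyond the jig's stop; a bystander
- corner_key: Loose brass L-shaped corner key, 60 x 64 x 12 mm high, beyond the jig's stop; a bystander
- screwdriver: Loose screwdriver with black handle lying on the table to the robot's right; a bystander
- tape_roll: Loose blue roll of tape, 90 mm across, 24 mm high, on the robot's left; a bystander
- cleaner: Loose white bottle with red cap, 60 mm across, 170 mm high, on the robot's left; a bystander
- glass_cutter: Loose glass cutter with black grip, 145 mm long, 22 mm high, on the robot's right; a bystander

How it is judged:
By the outcome, as a careful person would: the job done as asked, in the order asked, and still so for the second after the job is handed in, with the robot touching nothing.
It also fails if it takes over 35 s, if anything falls off the work surface, if the arm or the gripper's body presses on something with over 40 N, if the wrist force passes 120 N, or if a joint passes its speed limit or range.

## Robot

A 6-joint arm with a two-finger parallel gripper is mounted at the origin on the work surface. World frame = base frame: x ahead of the robot, y to its left, z up, the work surface at z = 0. Lengths are in mm, angles in rad, forces in N, time in s.
With the tool pointing down it reaches from about 325 to 900 mm from the base axis. Payload 6.1 kg.
Tool frame: the origin (TCP) lies on the centre line of the jaws, within the pads' length; the fingertips stand env.tips_ahead ahead of it and the grasp point (between the pads) lies 11 mm behind it (env.tips_ahead is the distance from the TCP to the fingertips, in mm); z points along the fingers, y is the line along which they close (so a half turn about z gives the same grasp; the last joint's range is limited). The gripper opens to 85 mm and grips with 20 to 120 N. Pads are 22 mm wide; open, the fingers measure 114 mm over their backs; the gripper's body (76 mm by 85 mm) begins 54 mm behind the grasp point. The pads swing forward as they close: fully open they stand 13 mm farther back than shut.
Start: joints at [-1.256, 0.22, 1.526, -0, 1.395, -0.126], TCP at [266.657, -565.252, 239.3] pointing down, gripper open.
Joint ranges: [-2.98, 2.98], [-0.91, 2.08], [0.09, 2.57], [-1.24, 4.39], [0.2, 2.65], [-2.68, 2.68]. Speed limits (rad/s): [2.57, 2.57, 3.01, 3.14, 3.14, 3.14].

## Interface

Orientations are given as a rotation vector (axis times angle).
In Python, from workcell import env gives the robot as it stands.
- The arm moves only by the tool apply_moves, never from a script. Its argument "increments" is a list of rows, each an object with "claw": the opening, from 0 (shut) to 1 (fully open); "travel": the shift along the tool's x, y, z in mm, a list of three; "twist": the turn, a rotation vector about the tool's x, y, z in degrees, a list of three. A call has 1 to 5 rows; each row is the pose to reach, as a shift and turn from the pose commanded when the call began, along the tool's axes at that moment; what a row does not reach only later rows make up. A row lasts 1/12 s, in which the tool goes at most 41.7 mm and 7.16 degrees, less where a joint would pass 70% of its speed; a pose out of reach is approached as far as the arm can. A call with a gripper value outside its range is refused whole. The fingers move at their own pace and stop on an object; the grip force is fixed at half the most. Time passes only in rows, so rows that repeat a pose let the fingers close. It gives the time, the measured TCP pose, the force, the opening and the grip force at its end, in the units of the state.
- env.get_obs(): the state, without advancing time (a new reading comes with each control period).
- env.read_camera(name): name is "side" or "top"; returns (picture, depth): 384x512x3 uint8, blue, green, red; 384x512 float32, mm along the optical axis (not along the pixel's ray), 0 where there is no reading.
- env.camera_params(name): a dict with "fov_y" (degrees; the focal length in pixels is half the picture's height over the tangent of half this angle, whatever the lens; pixels are square), "cx", "cy" (the principal point, pixels), "rvec" (rotation vector, rad) and "tvec" (3), from world to camera coordinates, as OpenCV has them. Camera axes: x right, y down, z forward; pixel columns grow to the right and rows downward; lengths in mm; the calibration is good to about 2 mm. A picture is of the moment at which its call begins. camera_params takes no time and is no camera call.
- env.finish_job(): hands the job in; it is judged then, once.
Trained networks look in the newest picture that a camera, given by its name, has taken for a name from the list of things; names that differ only in an ending like _2 or _b are one class to them, and where a whole thing is asked for, a point or a joint stands for the part that bears it (a point fixed in the world has none). Each returns a list of dicts, best first, with "p" (0 to 1); they miss things now and then, are a little off and sometimes report something else, mostly with a low value. They report only what shows in the picture. A call takes as long as a camera call.
- env.recognise(target, camera): "position" ([row, column] in pixels, amid what is visible of it).
The state is a dict: "clock": time; "joints": joint angles; "joint_vel": joint speeds; "tau": joint torques, N m; "position": TCP position; "tool_rot": TCP orientation; "force": force on the tool from outside, world axes, zero at the start; "moment": the same for the moment, N m; "finger_gap": finger opening in mm; "grip_force": force on a finger pad.
Only numpy, scipy, OpenCV 4.12 (cv2) and the standard library are available. Lean on these libraries where they do the work, as an engineer would, in place of code of your own. Each camera call takes 0.05 s, during which the arm holds its last target. There are 200 camera calls.

## Working session

There is one attempt and no reset: what is moved stays moved. The work goes in short steps, Python scripts to look and compute and a tool call to move; the robot and the scene stay as the last step left them, time stands still between calls to the robot, and variables do not carry over. Pictures are saved under pics/ and viewed, at most 10 in all, crops included, and the job is handed in when it is done.

Besides the shell and the picture viewer there is one more tool, called after "Emit:" as name(argument=value, ...) on one line, values as JSON. apply_moves: Moves the arm, as the interface text tells. Its arguments: {"type":"object","properties":{"increments":{"type":"array"}},"required":["increments"]}

```bash
mkdir -p pics; ls
cat > h.py <<'E'
import numpy as np,cv2
from workcell import env
from scipy.spatial.transform import Rotation as R
def cam(n):
    p=env.camera_params(n); f=192/np.tan(np.radians(p['fov_y'])/2)
    return f,p['cx'],p['cy'],R.from_rotvec(np.ravel(p['rvec'])).as_matrix(),np.ravel(p['tvec'])
def back(n,r,c,d):
    f,cx,cy,M,t=cam(n); P=np.stack([(c-cx)/f*d,(r-cy)/f*d,d],-1); return (P-t)@M
def proj(n,X):
    f,cx,cy,M,t=cam(n); P=np.asarray(X)@M.T+t; return np.stack([cy+f*P[...,1]/P[...,2],cx+f*P[...,0]/P[...,2]],-1)
E
python3 - <<'E'
from h import *
print(env.tips_ahead,env.get_obs())
for n in('top','side'):
    im,d=env.read_camera(n); cv2.imwrite(f'pics/{n}0.png',im); np.save(n+'.npy',d)
    for t in('jig','holder','bar','foot','stop','shaft'):
        for q in env.recognise(t,n)[:2]:
            r,c=q['position']; dd=d[int(r),int(c)]; print(n,t,round(q['p'],2),np.round([r,c]),back(n,r,c,dd).round(1))
E
```

```text
pics
8.0 {'clock': 0.0, 'joints': array([-1.25610818e+00,  2.21199767e-01,  1.52762830e+00, -5.44647873e-06,
        1.39467832e+00, -1.26108699e-01]), 'joint_vel': array([-0.0013695 ,  0.00103056,  0.00021666,  0.00053651, -0.00017264,
       -0.00148378]), 'tau': array([-2.39604697e-04, -4.96890879e+01, -3.89398921e+01, -9.57345674e-05,
        1.11161656e-02,  6.10474359e-06]), 'position': array([ 266.46909692, -564.6981279 ,  238.20644999]), 'tool_rot': array([-3.06373987e+00, -6.86395095e-01,  2.91229807e-04]), 'force': array([-0.37565656,  0.4571729 , -0.38614721]), 'moment': array([-0.00857496, -0.00355348,  0.00591676]), 'grip_force': 0.0, 'finger_gap': 85.23777320994733}
top jig 0.95 [184. 261.] [603.2 -14.9   7.5]
top holder 0.84 [197. 272.] [561.9 -44.6  40.4]
top bar 0.87 [186. 251.] [596.6  15.8  46.2]
top foot 0.91 [189. 246.] [588.1  31.   45.7]
top stop 0.56 [186. 258.] [595.   -3.9  53.4]
top shaft 0.69 [178. 259.] [618.  -9.  58.]
side jig 0.85 [210. 258.] [583.5  30.   45.2]
side holder 0.55 [198. 270.] [558.8 -45.2  40.1]
side bar 0.83 [208. 253.] [599.1  23.3  45.5]
side foot 0.83 [207. 247.] [615.2  34.1  53.5]
side foot 0.48 [193. 278.] [538.2 -97.1  26.2]
side stop 0.79 [208. 256.] [597.7 -14.2  15.4]
side shaft 0.72 [211. 258.] [579.4  44.4  50.5]
side shaft 0.5 [196. 217.] [732.3 -26.5  30.7]
```

```bash
python3 -c "
import cv2,numpy as np
a=cv2.imread('pics/top0.png');cv2.imwrite('pics/t.png',a)"
```

```text
(no output)
```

View pics/top0.png

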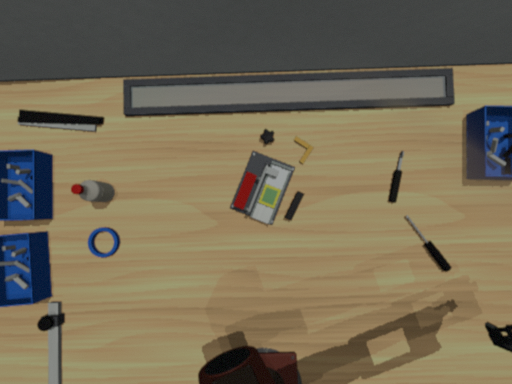

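View pics/side0.png

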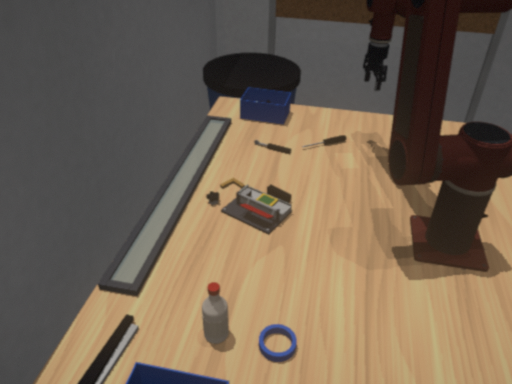

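Top view: the jig spans about rows 150-225, cols 230-295, with the stop end up and slightly right. The red bar is on the left and the holder at about (197,270). The knob and key are beyond the stop, and the setting block is on the right at (206,294). The side view agrees. Next I'll fit the jig pose.

Run:
```python
from h import *
im=cv2.imread('pics/top0.png'); d=np.load('top.npy')
cv2.imwrite('pics/crop.png',cv2.resize(im[140:235,215:315],None,fx=6,fy=6,interpolation=cv2.INTER_CUBIC))
rr,cc=np.mgrid[140:235,222:310]; D=d[140:235,222:310]; X=back('top',rr.astype(float),cc.astype(float),D)
print('table z',np.median(X[:8,:20,2]), cam('top')[0], cam('top')[1:3])
hsv=cv2.cvtColor(im,cv2.COLOR_BGR2HSV)[140:235,222:310].astype(int); h,s,v=hsv[...,0],hsv[...,1],hsv[...,2]
m=(X[...,2]>4.5).astype(np.uint8); n,L,st,ce=cv2.connectedComponentsWithStats(m)
for i in range(1,n): 
    if st[i,4]>20: print(st[i],ce[i], cv2.minAreaRect(X[L==i][:,:2].astype(np.float32)), np.median(X[L==i][:,2]))
big=1+np.argmax(st[1:,4]); J=L==big
for name,mk in(('red',((h<8)|(h>172))&(s>150)&J),('yg',(h>20)&(h<75)&(s>110)&J&(X[...,2]>25))):
    P=X[mk]; print(name,mk.sum(),cv2.minAreaRect(P[:,:2].astype(np.float32)),P.mean(0),np.percentile(P[:,2],[2,50,98]))
for lo,hi in((8,13),(29,35),(35,39),(39,44),(44,50),(50,70)):
    P=X[J&(X[...,2]>lo)&(X[...,2]<hi)]; print(lo,len(P),P.mean(0))
```

```text
table z -0.8306616307405157 348.41895815491995 (258.3778302965261, 195.7715696148465)
[42  0 10  4 25] [45.52  0.96] ((632.3004760742188, -22.74798583984375), (26.64835548400879, 210.12725830078125), 80.21895599365234) 27.608552986387277
[ 72   0  16  23 138] [81.92028986  9.60869565] ((704.2297973632812, -145.43899536132812), (72.48908996582031, 40.44219207763672), 11.448221206665039) 11.341141546027455
[   8   10   65   75 2882] [40.14399722 47.09021513] ((596.1305541992188, -16.39593505859375), (146.2247314453125, 190.073974609375), 66.17855834960938) 32.561679611370465
[ 63  51  19  29 230] [72.06086957 64.92608696] ((527.1372680664062, -89.20459747314453), (63.788551330566406, 127.263427734375), 27.134092330932617) 29.11854165491662
red 404 ((583.8001098632812, 19.537887573242188), (86.05735778808594, 106.64181518554688), 84.34770202636719) [584.02597283  33.6155914   59.78249309] [37.83464112 48.02550049 57.38240849]
yg 164 ((559.2771606445312, -33.79393768310547), (49.19186019897461, 72.70092010498047), 66.2128677368164) [565.47974107 -36.58953879  51.95632464] [35.60048493 39.69665345 44.00313544]
8 622 [621.06791854  -7.22909806   9.97517682]
29 575 [573.32733581 -41.42109066  31.65721967]
35 310 [573.8879756  -39.30649946  37.04185845]
39 364 [581.78371815 -24.44028569  41.04488782]
44 170 [586.26314318  26.85567463  47.03000299]
50 423 [598.12609129   4.6055785   54.4848459 ]
```

View pics/crop.png

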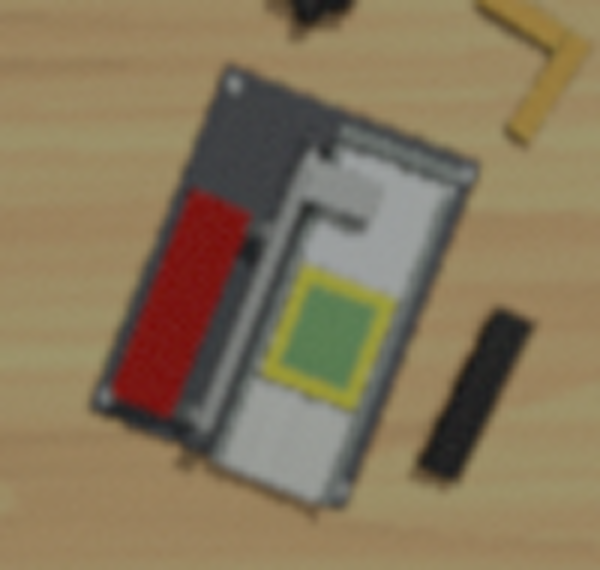

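The crop shows the red bar with corners near (195,188), (252,213), (165,418) and (112,393). The holder's corners are near (308,265), (400,298), (350,410) and (262,375), and the nose lies ahead of it.

```bash
cat > fit.py <<'E'
from h import *
from scipy.optimize import least_squares
def px(u,v): return [140+(v+.5)/6-.5,215+(u+.5)/6-.5]
# jig-coordinate corners (name, xyz, crop px)
J=[((60,100,10),(228,65)),((-130,100,10),(93,408)),((60,-40,10),(478,165)),
   ((-10,87,56),(195,188)),((-10,57,40),(252,213)),((-118,57,40),(165,418)),((-118,87,56),(112,393))]
H=[((30,25,40),(308,265)),((30,-25,40),(400,298)),((-30,-25,40),(350,410)),((-30,25,40),(262,375))]
A=np.array([a for a,_ in J+H],float); O=np.array([px(*b) for _,b in J+H])
def world(q,A):
    c,s=np.cos(q[2]),np.sin(q[2]); B=A.copy(); B[len(J):,:2]+=[q[3],q[4]]
    return np.c_[q[0]+c*B[:,0]-s*B[:,1],q[1]+s*B[:,0]+c*B[:,1],B[:,2]]
f=lambda q:(proj('top',world(q,A))-O).ravel()
r=least_squares(f,[600,-20,-.41,-50,0],loss='soft_l1')
print(r.x.round(2),np.degrees(r.x[2]).round(2)); print(f(r.x).reshape(-1,2).round(2))
E
python3 fit.py
python3 - <<'E'
from h import *
o=env.get_obs();print(R.from_rotvec(o['tool_rot']).as_matrix().round(3))
E
```

```text
[ 6.1414e+02 -5.8110e+01 -4.2000e-01 -5.1430e+01 -8.1000e-01] -23.84
[[-0.7  -0.16]
 [ 0.09 -1.34]
 [-0.18  0.98]
 [-0.01 -0.09]
 [ 0.23  0.09]
 [ 0.09  0.74]
 [ 0.34 -0.36]
 [-0.67 -0.37]
 [ 0.21  0.09]
 [ 0.49  0.76]
 [-0.09 -0.38]]
[[ 0.904  0.427  0.   ]
 [ 0.427 -0.904 -0.   ]
 [-0.     0.    -1.   ]]
```

Emit:
apply_moves(increments=[{"claw": 0.65,"travel": [30,-25,0],"twist": [0,0,7]},{"claw": 0.65,"travel": [60,-50,0],"twist": [0,0,14]},{"claw": 0.65,"travel": [90,-75,0],"twist": [0,0,21]},{"claw": 0.65,"travel": [120,-100,0],"twist": [0,0,28]},{"claw": 0.65,"travel": [150,-125,0],"twist": [0,0,35]}])

```text
clock: 1.12
position: [349.3, -386.8, 239.3]
tool_rot: [3.129, -0.276, 0.0]
force: [-0.1, -0.0, 0.4]
finger_gap: 55.9
grip_force: 0.0
```

```bash
cat > st.py <<'E'
from h import *
import sys
JO=np.array([614.1,-58.1,0]);yaw=np.radians(-23.84);M=R.from_euler('z',yaw).as_matrix()
def st():
    o=env.get_obs(); T=R.from_rotvec(o['tool_rot']).as_matrix()
    pj=M.T@(o['position']-JO)
    print('t',round(o['clock'],2),'jig',pj.round(1),'gap',round(o['finger_gap'],1),'ahead',env.tips_ahead,'F',(M.T@o['force']).round(1),'grip',round(o['grip_force'],1),'head',np.degrees(np.arctan2(T[1,0],T[0,0])).round(2),'zax',T[:,2].round(3))
    return o,T,pj
if __name__=='__main__':
    o,T,pj=st()
    if len(sys.argv)>3:
        g=np.array([float(a) for a in sys.argv[1:4]]); print('travel',(T.T@M@(g-pj)).round(1),'twist',np.degrees(R.from_matrix(T.T@M@np.diag([1,-1,-1])).as_rotvec()).round(2))
E
python3 st.py -101 32 150
```

```text
t 1.12 jig [-109.4 -407.7  239.3] gap 55.9 ahead 8.0 F [-0.1 -0.1  0.4] grip 0.0 head -10.09 zax [ 0. -0. -1.]
travel [ 112.6 -425.1   89.3] twist [ 0.   -0.02 13.75]
```

Emit:
apply_moves(increments=[{"claw": 0.65,"travel": [10,-38,8],"twist": [0,0,6.9]},{"claw": 0.65,"travel": [20,-76,16],"twist": [0,0,13.75]},{"claw": 0.65,"travel": [30,-114,24],"twist": [0,0,13.75]},{"claw": 0.65,"travel": [40,-152,32],"twist": [0,0,13.75]},{"claw": 0.65,"travel": [50,-190,40],"twist": [0,0,13.75]}])

```text
clock: 1.53
position: [430.7, -207.7, 199.3]
tool_rot: [3.076, -0.639, 0.002]
force: [0.5, -0.4, -0.2]
finger_gap: 55.4
grip_force: 0.0
```

```bash
python3 st.py -101 32 130
```

```text
t 1.53 jig [-107.2 -211.   199.3] gap 55.4 ahead 8.0 F [ 0.6 -0.1 -0.2] grip 0.0 head -23.47 zax [ 0.001 -0.001 -1.   ]
travel [   7.7 -242.9   69.3] twist [ 0.01 -0.06  0.37]
```

Emit:
apply_moves(increments=[{"claw": 0.65,"travel": [1,-39,10],"twist": [0,0,0]},{"claw": 0.65,"travel": [2,-78,20],"twist": [0,0,0]},{"claw": 0.65,"travel": [3,-117,30],"twist": [0,0,0]},{"claw": 0.65,"travel": [4,-156,40],"twist": [0,0,0]},{"claw": 0.65,"travel": [5,-195,50],"twist": [0,0,0]}])

```text
clock: 1.95
position: [513.1, -30.7, 149.3]
tool_rot: [3.076, -0.638, 0.002]
force: [0.7, -0.3, 0.1]
finger_gap: 55.2
grip_force: 0.0
```

Emit:
apply_moves(increments=[{"claw": 0.65,"travel": [0,-20,6],"twist": [0,0,0]},{"claw": 0.65,"travel": [0,-36,15],"twist": [0,0,0]},{"claw": 0.65,"travel": [0,-36,20],"twist": [0,0,0]},{"claw": 0.65,"travel": [0,-36,20],"twist": [0,0,0]}])

```text
clock: 2.28
position: [525.9, 1.1, 127.9]
tool_rot: [3.076, -0.635, -0.004]
force: [-0.3, -0.0, -0.7]
finger_gap: 55.3
grip_force: 0.0
```

```bash
python3 st.py -101 32 100
python3 - <<'E'
from h import *
for n,s in(('top',(130,240,205,320)),('side',(140,260,200,320))):
    im,d=env.read_camera(n); a,b,c,e=s
    np.save(n+'1.npy',d); cv2.imwrite(f'pics/{n}1.png',cv2.resize(im[a:b,c:e],None,fx=5,fy=5,interpolation=cv2.INTER_CUBIC))
a=[cv2.imread(f'pics/{n}1.png') for n in('top','side')]
h=max(x.shape[0] for x in a); a=[cv2.copyMakeBorder(x,0,h-x.shape[0],0,0,cv2.BORDER_CONSTANT) for x in a]
m=np.hstack(a); cv2.imwrite('pics/both1.png',cv2.resize(m,(800,int(800*m.shape[0]/m.shape[1]))))
E
```

```text
t 2.28 jig [-104.6   18.4  127.9] gap 55.3 ahead 8.0 F [-0.2 -0.1 -0.7] grip 0.0 head -23.34 zax [-0.003  0.    -1.   ]
travel [  3.8 -13.5  27.9] twist [0.06 0.14 0.5 ]
```

View pics/both1.png

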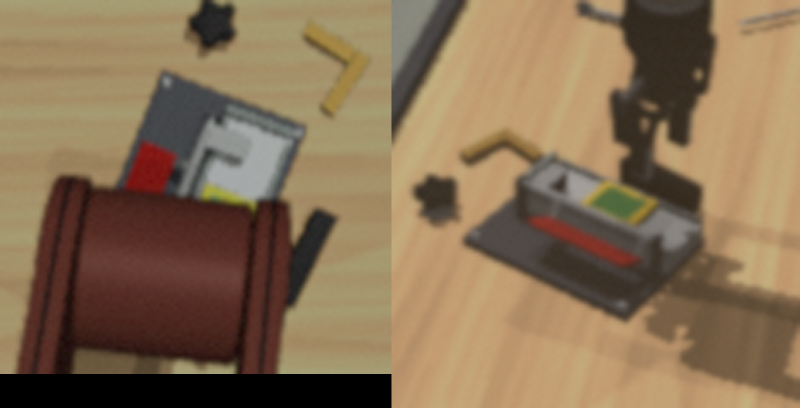

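The top view of the back of the jig is hidden by the arm. The side view shows both fingertips above the jig at about (650,170) and (680,140) in the composite. I'll move over the target and measure the tips by side depth.

Emit:
apply_moves(increments=[{"claw": 0.65,"travel": [3,-13,10],"twist": [0,0,0.5]},{"claw": 0.65,"travel": [3,-13,28],"twist": [0,0,0.5]},{"claw": 0.65,"travel": [3,-13,28],"twist": [0,0,0.5]},{"claw": 0.65,"travel": [3,-13,28],"twist": [0,0,0.5]}])

```text
clock: 2.72
position: [533.8, 10.1, 101.1]
tool_rot: [3.072, -0.654, -0.003]
force: [0.1, -0.6, -0.4]
finger_gap: 55.6
grip_force: 0.0
```

```bash
cat > tips.py <<'E'
from st import *
o,T,pj=st()
im,d=env.read_camera('side')
rr,cc=np.mgrid[0:384,0:512]; X=(back('side',rr.astype(float),cc.astype(float),d)-JO)@M
ok=(d>0)&(abs(X[...,0]-pj[0])<22)&(abs(X[...,1]-pj[1])<60)&(X[...,2]>62)&(X[...,2]<pj[2]+40)
P=X[ok]
for a,b in((pj[1],pj[1]+60),(pj[1]-60,pj[1])):
    Q=P[(P[:,1]>a)&(P[:,1]<b)]; Q=Q[Q[:,2].argsort()]; print(len(Q)); print(Q[:14].round(1)); L=Q[Q[:,2]<Q[5,2]+25]; print('lo',np.percentile(L,[2,50,98],axis=0).round(1))
im2=cv2.resize(im[150:240,225:325],None,fx=6,fy=6,interpolation=cv2.INTER_CUBIC); cv2.imwrite('pics/s2.png',im2)
E
python3 tips.py
```

```text
t 2.72 jig [-101.    29.9  101.1] gap 55.6 ahead 8.0 F [ 0.4 -0.5 -0.4] grip 0.0 head -24.03 zax [-0.002 -0.    -1.   ]
67
[[ -97.3   62.1   95.5]
 [-107.7   61.1   95.9]
 [-102.    63.7   98.6]
 [-109.    63.5  101.8]
 [-111.6   62.   102. ]
 [ -96.8   67.1  102.2]
 [-108.    62.1  104.3]
 [-113.1   59.   104.7]
 [ -94.1   68.7  105.7]
 [-111.7   62.3  106.1]
 [-109.9   70.5  106.5]
 [-102.8   70.8  107.2]
 [-112.8   58.7  108.2]
 [-108.9   69.2  109.1]]
lo [[-113.5   57.8   96. ]
 [-107.6   67.6  114.3]
 [ -94.5   73.4  126.8]]
82
[[ -94.6   -3.3   93.6]
 [-104.6    0.7   96.5]
 [-107.6   -0.4   97.2]
 [ -93.5    1.2   99.8]
 [-112.     0.9   99.9]
 [-112.1   -4.6  100.7]
 [-105.2    2.1  101.5]
 [-103.5    5.3  102.6]
 [-109.1    2.5  103.5]
 [-111.6    0.7  103.5]
 [ -99.     4.2  103.9]
 [-104.5    1.2  104.6]
 [-102.2    3.5  104.9]
 [ -94.3    2.9  104.9]]
lo [[-114.2   -3.4   96.5]
 [-104.1    1.2  110.4]
 [ -92.5    5.5  123.3]]
```

View pics/s2.png

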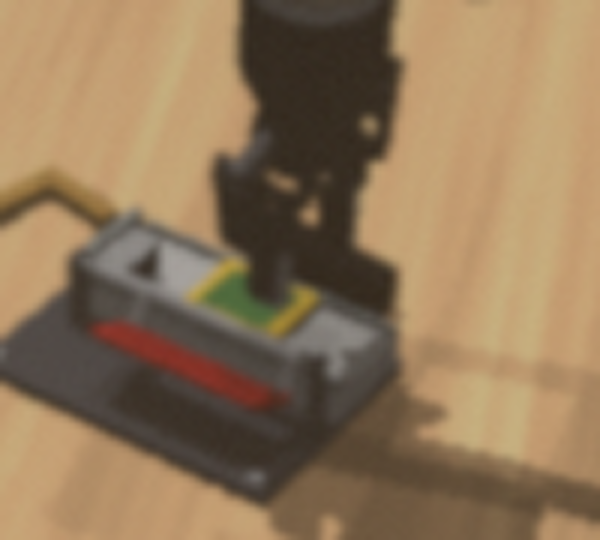

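The side crop shows both fingers above the jig, just behind the holder, with the near tip at about (268,300). Descending in steps.

Emit:
apply_moves(increments=[{"claw": 0.65,"travel": [0,-2,15],"twist": [0,0,0]},{"claw": 0.65,"travel": [0,-2,30],"twist": [0,0,0]},{"claw": 0.65,"travel": [0,-2,42],"twist": [0,0,0]},{"claw": 0.65,"travel": [0,-2,42],"twist": [0,0,0]},{"claw": 0.65,"travel": [0,-2,42],"twist": [0,0,0]}])

```text
clock: 3.18
position: [535.1, 12.6, 59.3]
tool_rot: [3.073, -0.653, -0.002]
force: [0.0, -0.2, -0.2]
finger_gap: 55.4
grip_force: 0.0
```

```bash
python3 st.py -101 32 44
```

```text
t 3.18 jig [-100.8   32.8   59.3] gap 55.4 ahead 8.0 F [ 0.1 -0.2 -0.2] grip 0.0 head -23.98 zax [-0.001  0.    -1.   ]
travel [-0.2  0.8 15.3] twist [ 0.02  0.06 -0.14]
```

Emit:
apply_moves(increments=[{"claw": 0.65,"travel": [0,0,2],"twist": [0,0,0]},{"claw": 0.65,"travel": [0,0,4],"twist": [0,0,0]},{"claw": 0.65,"travel": [0,0,6],"twist": [0,0,0]},{"claw": 0.65,"travel": [0,0,6],"twist": [0,0,0]}])

```text
clock: 3.52
position: [535.6, 12.9, 53.4]
tool_rot: [-3.073, 0.652, -0.0]
force: [0.2, -0.4, 0.4]
finger_gap: 55.6
grip_force: 0.0
```

Emit:
apply_moves(increments=[{"claw": 0.65,"travel": [0,0,2],"twist": [0,0,0]},{"claw": 0.65,"travel": [0,0,4],"twist": [0,0,0]},{"claw": 0.65,"travel": [0,0,6],"twist": [0,0,0]},{"claw": 0.65,"travel": [0,0,6],"twist": [0,0,0]}])

```text
clock: 3.85
position: [535.6, 12.6, 47.3]
tool_rot: [3.073, -0.652, 0.001]
force: [0.1, -1.4, 2.9]
finger_gap: 55.1
grip_force: 1.8
```

```bash
python3 st.py -101 32 44
```

```text
t 3.85 jig [-100.3   33.    47.3] gap 55.1 ahead 8.0 F [ 0.6 -1.3  2.9] grip 1.8 head -23.95 zax [ 0.    -0.001 -1.   ]
travel [-0.7  1.   3.3] twist [ 0.03 -0.02 -0.11]
```

Emit:
apply_moves(increments=[{"claw": 0.65,"travel": [0,0,1.5],"twist": [0,0,0]},{"claw": 0.65,"travel": [0,0,3],"twist": [0,0,0]},{"claw": 0.65,"travel": [0,0,3],"twist": [0,0,0]}])

```text
clock: 4.1
position: [535.5, 12.0, 44.5]
tool_rot: [3.072, -0.651, 0.0]
force: [-3.6, -5.6, 7.6]
finger_gap: 55.6
grip_force: 3.8
```

```bash
python3 st.py
cat > nose.py <<'E'
from st import *
# angle of the clip: depth points on nose (x 5..25, y 2..30) & red bar
for n in ('top','side'):
    im,d=env.read_camera(n); rr,cc=np.mgrid[0:384,0:512]; X=(back(n,rr.astype(float),cc.astype(float),d)-JO)@M
    s=(d>0)&(X[...,0]>6)&(X[...,0]<24)&(X[...,2]>30)&(X[...,2]<95)
    for lo,hi in((4,12),(14,24),(24,32)):
        q=X[s&(X[...,1]>lo)&(X[...,1]<hi)][:,2]; print(n,'nose y',lo,hi,len(q),np.percentile(q,[10,50,90]).round(1) if len(q) else '')
    h=cv2.cvtColor(im,cv2.COLOR_BGR2HSV).astype(int); r=((h[...,0]<8)|(h[...,0]>172))&(h[...,1]>150)&(abs(X[...,0]+60)<70)&(abs(X[...,1]-70)<30)&(X[...,2]<70)
    P=X[r]
    if len(P)>10: k=np.polyfit(P[:,1],P[:,2],1); print(n,'red',len(P),P.mean(0).round(1),'slope',k[0].round(2),'x',np.percentile(P[:,0],[3,97]).round(1),'y',np.percentile(P[:,1],[3,97]).round(1))
    h0=(h[...,0]>20)&(h[...,0]<34)&(h[...,1]>110)&(abs(X[...,0]+20)<85)&(abs(X[...,1])<32)&(X[...,2]>34)&(X[...,2]<46)
    P=X[h0]; 
    if len(P)>5: print(n,'yellow',len(P),np.percentile(P[:,0],[2,98]).round(1),np.percentile(P[:,1],[2,98]).round(1),'z',np.median(P[:,2]).round(1))
E
python3 nose.py
```

```text
t 4.1 jig [-100.3   32.3   44.5] gap 55.6 ahead 8.0 F [-1.  -6.6  7.6] grip 3.8 head -23.94 zax [-0.    -0.002 -1.   ]
top nose y 4 12 19 [55.2 60.2 62.5]
top nose y 14 24 22 [56.8 59.4 61.7]
top nose y 24 32 19 [51.  57.4 59. ]
top red 134 [-27.9  71.9  41.9] slope 0.31 x [-45.6 -11.6] y [56.  86.3]
top yellow 12 [-29.9 -23.9] [ 4.2 23.3] z 39.2
side nose y 4 12 21 [32.7 45.  63.3]
side nose y 14 24 14 [57.5 61.2 63.9]
side nose y 24 32 11 [54.9 59.5 59.9]
side red 143 [-58.2  78.   44. ] slope 0.22 x [-103.6  -13.9] y [61.4 89.8]
side yellow 15 [-82.5 -24.4] [-10.7  18.9] z 38.8
```

Emit:
apply_moves(increments=[{"claw": 0.65,"travel": [0,0,1],"twist": [0,0,0]},{"claw": 0.65,"travel": [0,0,2],"twist": [0,0,0]},{"claw": 0.65,"travel": [0,0,2],"twist": [0,0,0]}])

```text
clock: 4.45
position: [535.3, 11.4, 42.9]
tool_rot: [3.071, -0.651, -0.001]
force: [-5.4, -7.7, 9.5]
finger_gap: 55.4
grip_force: 5.4
```

```bash
python3 st.py; python3 nose.py
```

```text
t 4.45 jig [-100.2   31.7   42.9] gap 55.4 ahead 8.0 F [-1.9 -9.2  9.5] grip 5.4 head -23.94 zax [-0.001 -0.002 -1.   ]
top nose y 4 12 20 [47.5 62.3 65.2]
top nose y 14 24 25 [42.5 60.7 62.9]
top nose y 24 32 17 [55.7 58.5 60.8]
top red 135 [-28.   71.1  39.9] slope 0.21 x [-45.6 -11.6] y [54.8 85.7]
top yellow 12 [-29.7 -24.2] [ 4.2 23.3] z 39.3
side nose y 4 12 16 [32.4 59.2 65.2]
side nose y 14 24 15 [58.4 62.7 65.6]
side nose y 24 32 9 [55.2 58.7 61.5]
side red 161 [-58.2  76.8  41.4] slope 0.24 x [-105.5  -15.5] y [59.3 89.6]
side yellow 16 [-81.7 -22.8] [-20.9  18.5] z 38.6
```

Emit:
apply_moves(increments=[{"claw": 0.65,"travel": [0,1,1],"twist": [0,0,0]},{"claw": 0.65,"travel": [0,2,2],"twist": [0,0,0]},{"claw": 0.65,"travel": [0,2,2],"twist": [0,0,0]}])

```text
clock: 4.8
position: [534.7, 10.2, 40.9]
tool_rot: [3.072, -0.652, 0.0]
force: [-4.2, -4.3, 9.1]
finger_gap: 55.5
grip_force: 4.9
```

```bash
python3 st.py; python3 nose.py
```

```text
t 4.8 jig [-100.2   30.4   40.9] gap 55.5 ahead 8.0 F [-2.1 -5.6  9.1] grip 4.9 head -23.96 zax [-0.    -0.001 -1.   ]
top nose y 4 12 20 [54.6 65.2 68.7]
top nose y 14 24 24 [59.4 62.7 64.5]
top nose y 24 32 19 [38.7 58.1 62.2]
top red 135 [-28.2  69.9  37.4] slope 0.15 x [-45.4 -11.7] y [54.  84.8]
top yellow 15 [-29.7 -24.1] [ 1.5 23.3] z 39.7
side nose y 4 12 19 [30.8 50.3 66.9]
side nose y 14 24 13 [61.9 64.4 66.4]
side nose y 24 32 10 [56.9 62.4 64.6]
side red 179 [-59.   75.8  39.2] slope 0.11 x [-104.9  -13.7] y [59.7 89.9]
side yellow 19 [-82.3 -23.2] [-26.9  19. ] z 40.2
```

Emit:
apply_moves(increments=[{"claw": 0.65,"travel": [0,0.5,1],"twist": [0,0,0]},{"claw": 0.65,"travel": [0,1,2],"twist": [0,0,0]},{"claw": 0.65,"travel": [0,1,2],"twist": [0,0,0]}])

```text
clock: 5.15
position: [534.3, 9.2, 39.3]
tool_rot: [3.072, -0.651, -0.0]
force: [-6.4, -5.3, 12.3]
finger_gap: 55.8
grip_force: 6.3
```

```bash
python3 st.py; python3 nose.py
```

```text
t 5.15 jig [-100.2   29.3   39.3] gap 55.8 ahead 8.0 F [-3.8 -7.4 12.3] grip 6.3 head -23.94 zax [-0.    -0.001 -1.   ]
top nose y 4 12 19 [61.3 66.9 69.1]
top nose y 14 24 23 [38.3 65.  67.4]
top nose y 24 32 20 [34.5 61.  63.3]
top red 132 [-28.   68.9  35.2] slope 0.09 x [-45.4 -11.7] y [53.3 83.6]
top yellow 17 [-30.3 -24.2] [ 1.6 23.2] z 39.7
side nose y 4 12 17 [31.1 50.1 68.2]
side nose y 14 24 15 [60.9 66.1 69.5]
side nose y 24 32 11 [55.1 61.6 64.4]
side red 196 [-58.7  73.6  36.2] slope 0.08 x [-109.6  -14. ] y [55.8 87.6]
side yellow 17 [-79.9 -24.5] [-27.8  19.4] z 39.3
```

Emit:
apply_moves(increments=[{"claw": 0.65,"travel": [4,0,0],"twist": [0,0,0]},{"claw": 0.65,"travel": [8,0,0],"twist": [0,0,0]},{"claw": 0.65,"travel": [12,0,0],"twist": [0,0,0]},{"claw": 0.65,"travel": [16,0,0],"twist": [0,0,0]},{"claw": 0.65,"travel": [20,0,0],"twist": [0,0,0]}])

```text
clock: 5.67
position: [551.3, 3.0, 38.2]
tool_rot: [-3.072, 0.651, 0.006]
force: [-6.6, 2.6, 8.0]
finger_gap: 55.5
grip_force: 4.3
```

```bash
python3 st.py; python3 nose.py
```

```text
t 5.67 jig [-82.1  30.5  38.2] gap 55.5 ahead 8.0 F [-7.1 -0.3  8. ] grip 4.3 head -23.94 zax [-0.003  0.002 -1.   ]
top nose y 4 12 19 [61.7 69.5 74.7]
top nose y 14 24 27 [31.5 66.5 69.4]
top nose y 24 32 20 [56.8 61.7 64.3]
top red 21 [-13.9  71.7  34.2] slope -0.09 x [-17.8 -10.9] y [57.3 82.1]
side nose y 4 12 17 [32.  51.5 66.9]
side nose y 14 24 19 [57.6 67.1 70.7]
side nose y 24 32 11 [58.7 60.6 66.9]
side red 198 [-59.9  73.1  34.4] slope -0.01 x [-115.1  -13.2] y [57.1 86.4]
side yellow 24 [-72.8 -28.5] [-19.6  17.2] z 40.7
```

Emit:
apply_moves(increments=[{"claw": 0.65,"travel": [5,0,0],"twist": [0,0,0]},{"claw": 0.65,"travel": [10,0,0],"twist": [0,0,0]},{"claw": 0.65,"travel": [15,0,0],"twist": [0,0,0]},{"claw": 0.65,"travel": [20,0,0],"twist": [0,0,0]},{"claw": 0.65,"travel": [25,0,0],"twist": [0,0,0]}])

```text
clock: 6.18
position: [574.3, -7.0, 38.2]
tool_rot: [-3.072, 0.651, 0.005]
force: [-5.2, 2.9, 8.3]
finger_gap: 55.4
grip_force: 4.1
```

```bash
python3 st.py; python3 nose.py
```

```text
t 6.18 jig [-57.   30.7  38.2] gap 55.4 ahead 8.0 F [-5.9  0.5  8.3] grip 4.1 head -23.93 zax [-0.003  0.002 -1.   ]
top nose y 4 12 0 
top nose y 14 24 0 
top nose y 24 32 0 
top red 32 [-112.8   65.2   31.3] slope -0.19 x [-117.5 -106.5] y [52.3 81.2]
side nose y 4 12 6 [49.7 71.1 72. ]
side nose y 14 24 15 [63.5 66.6 71.2]
side nose y 24 32 13 [31.  62.4 64.2]
side red 191 [-63.4  73.4  34.2] slope 0.03 x [-114.   -13.6] y [56.9 86.7]
side yellow 20 [-47.1   1.1] [-22.1  18.4] z 39.9
```

Emit:
apply_moves(increments=[{"claw": 0.65,"travel": [5,0,0],"twist": [0,0,0]},{"claw": 0.65,"travel": [10,0,0],"twist": [0,0,0]},{"claw": 0.65,"travel": [15,0,0],"twist": [0,0,0]},{"claw": 0.65,"travel": [20,0,0],"twist": [0,0,0]},{"claw": 0.65,"travel": [22,0,0],"twist": [0,0,0]}])

```text
clock: 6.7
position: [595.0, -16.1, 38.4]
tool_rot: [-3.072, 0.651, 0.004]
force: [-5.4, 2.6, 8.2]
finger_gap: 55.2
grip_force: 4.1
```

```bash
python3 st.py; python3 nose.py
```

```text
t 6.7 jig [-34.4  30.7  38.4] gap 55.2 ahead 8.0 F [-6.   0.2  8.2] grip 4.1 head -23.94 zax [-0.002  0.002 -1.   ]
top nose y 4 12 0 
top nose y 14 24 0 
top nose y 24 32 0 
top red 148 [-95.2  64.7  33.1] slope -0.01 x [-115.6  -75.5] y [50.5 80.2]
side nose y 4 12 0 
side nose y 14 24 0 
side nose y 24 32 0 
side red 184 [-67.9  73.2  34. ] slope 0.0 x [-114.   -13.3] y [58.8 85.9]
side yellow 23 [-25.9  19.6] [-25.6  22.2] z 40.2
```

Now creep until the contact force shows the stop.

Emit:
apply_moves(increments=[{"claw": 0.65,"travel": [1,0,0],"twist": [0,0,0]},{"claw": 0.65,"travel": [2,0,0],"twist": [0,0,0]},{"claw": 0.65,"travel": [3,0,0],"twist": [0,0,0]}])

```text
clock: 7.05
position: [597.1, -17.1, 38.4]
tool_rot: [-3.072, 0.651, 0.005]
force: [-6.4, 1.8, 8.6]
finger_gap: 55.5
grip_force: 4.3
```

Emit:
apply_moves(increments=[{"claw": 0.65,"travel": [0.7,0,0],"twist": [0,0,0]},{"claw": 0.65,"travel": [1.5,0,0],"twist": [0,0,0]}])

```text
clock: 7.22
position: [598.5, -17.7, 38.4]
tool_rot: [-3.072, 0.651, 0.005]
force: [-7.0, 2.5, 8.0]
finger_gap: 55.7
grip_force: 4.3
```

```bash
python3 st.py; python3 nose.py
```

```text
t 7.22 jig [-30.6  30.7  38.4] gap 55.7 ahead 8.0 F [-7.4 -0.6  8. ] grip 4.3 head -23.94 zax [-0.003  0.002 -1.   ]
top nose y 4 12 0 
top nose y 14 24 0 
top nose y 24 32 0 
top red 169 [-91.9  64.8  33.6] slope -0.04 x [-114.8  -69.8] y [50.6 80.2]
side nose y 4 12 4 [38.5 41.5 61.3]
side nose y 14 24 0 
side nose y 24 32 0 
side red 185 [-68.3  73.4  34. ] slope 0.01 x [-113.4  -13.8] y [59.9 86.3]
side yellow 24 [-22.   18.7] [-19.7  19.5] z 40.2
```

Emit:
apply_moves(increments=[{"claw": 0.65,"travel": [0.7,0,0],"twist": [0,0,0]},{"claw": 0.65,"travel": [1.5,0,0],"twist": [0,0,0]},{"claw": 0.65,"travel": [1.5,0,0],"twist": [0,0,0]}])

```text
clock: 7.57
position: [599.8, -18.2, 38.4]
tool_rot: [-3.072, 0.651, 0.005]
force: [-6.1, 2.6, 9.9]
finger_gap: 55.6
grip_force: 5.0
```

Emit:
apply_moves(increments=[{"claw": 0.65,"travel": [0.7,0,0],"twist": [0,0,0]},{"claw": 0.65,"travel": [1.5,0,0],"twist": [0,0,0]},{"claw": 0.65,"travel": [1.5,0,0],"twist": [0,0,0]}])

```text
clock: 7.82
position: [599.9, -18.4, 38.2]
tool_rot: [-3.072, 0.651, 0.01]
force: [-10.7, 3.9, 12.4]
finger_gap: 55.7
grip_force: 7.2
```

```bash
python3 st.py
```

```text
t 7.82 jig [-29.1  30.6  38.2] gap 55.7 ahead 8.0 F [-11.4  -0.8  12.4] grip 7.2 head -23.94 zax [-0.006  0.003 -1.   ]
```

Emit:
apply_moves(increments=[{"claw": 0.65,"travel": [0.8,0,0],"twist": [0,0,0]},{"claw": 0.65,"travel": [1.6,0,0],"twist": [0,0,0]},{"claw": 0.65,"travel": [1.6,0,0],"twist": [0,0,0]}])

```text
clock: 8.07
position: [600.1, -18.5, 38.1]
tool_rot: [-3.072, 0.651, 0.015]
force: [-16.3, 5.8, 16.3]
finger_gap: 55.6
grip_force: 10.1
```

```bash
python3 st.py
python3 - <<'E'
from h import *
im,d=env.read_camera('side'); cv2.imwrite('pics/s3.png',cv2.resize(im[160:240,215:315],None,fx=7,fy=7,interpolation=cv2.INTER_CUBIC))
E
```

```text
t 8.07 jig [-28.8  30.6  38.1] gap 55.6 ahead 8.0 F [-17.2  -1.3  16.3] grip 10.1 head -23.95 zax [-0.009  0.004 -1.   ]
```

View pics/s3.png

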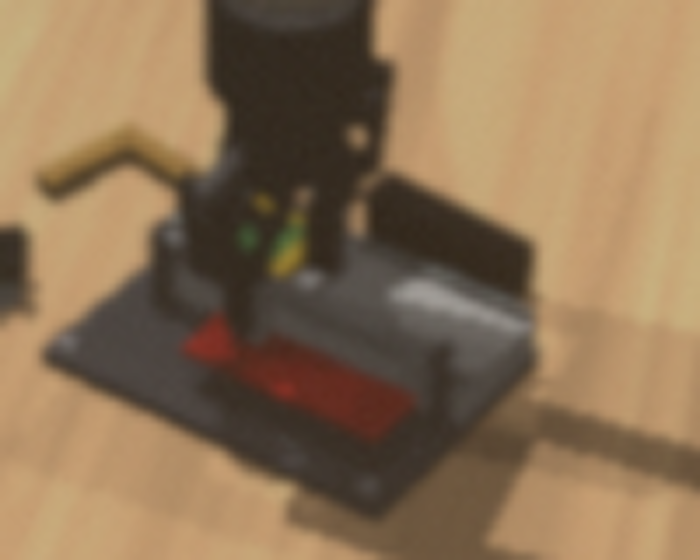

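The side crop shows one finger on the level bar (240,330), the other behind the holder, which now sits under the raised nose. The force against the stop is firm at 17 N. I'll back off slightly with the bar still down, then lift.

Emit:
apply_moves(increments=[{"claw": 0.65,"travel": [-2,0,0],"twist": [0,0,0]},{"claw": 0.65,"travel": [-5,0,0],"twist": [0,0,0]},{"claw": 0.65,"travel": [-8,0,0],"twist": [0,0,0]},{"claw": 0.65,"travel": [-8,0,0],"twist": [0,0,0]}])

```text
clock: 8.45
position: [598.4, -17.1, 39.8]
tool_rot: [-3.072, 0.652, -0.007]
force: [1.4, 0.7, 5.2]
finger_gap: 55.7
grip_force: 2.4
```

```bash
python3 st.py; python3 nose.py
```

```text
t 8.45 jig [-30.9  31.1  39.8] gap 55.7 ahead 8.0 F [0.9 1.2 5.2] grip 2.4 head -23.97 zax [ 0.005  0.    -1.   ]
top nose y 4 12 0 
top nose y 14 24 0 
top nose y 24 32 0 
top red 154 [-94.7  65.5  34.3] slope 0.11 x [-116.1  -74.5] y [51.8 80.3]
side nose y 4 12 1 [66.6 66.6 66.6]
side nose y 14 24 0 
side nose y 24 32 0 
side red 172 [-68.5  75.2  36.3] slope 0.12 x [-112.7  -14.6] y [59.6 88.1]
side yellow 26 [-20.2  22.2] [-23.4  19.1] z 39.5
```

Emit:
apply_moves(increments=[{"claw": 0.65,"travel": [-3,0,0],"twist": [0,0,0]},{"claw": 0.65,"travel": [-3,0,-4],"twist": [0,0,0]},{"claw": 0.65,"travel": [-3,0,-9],"twist": [0,0,0]},{"claw": 0.65,"travel": [-3,0,-16],"twist": [0,0,0]},{"claw": 0.65,"travel": [-3,0,-26],"twist": [0,0,0]}])

```text
clock: 8.97
position: [592.4, -16.0, 63.6]
tool_rot: [3.073, -0.652, -0.005]
force: [-0.1, -0.3, -0.3]
finger_gap: 55.9
grip_force: 0.0
```

Emit:
apply_moves(increments=[{"claw": 0.65,"travel": [0,0,-30],"twist": [0,0,0]},{"claw": 0.65,"travel": [0,0,-65],"twist": [0,0,0]},{"claw": 0.65,"travel": [0,0,-100],"twist": [0,0,0]},{"claw": 0.65,"travel": [-38,10,-100],"twist": [0,0,0]},{"claw": 0.65,"travel": [-76,20,-100],"twist": [0,0,0]}])

```text
clock: 9.38
position: [518.7, -4.3, 168.5]
tool_rot: [-3.073, 0.653, -0.012]
force: [-1.0, 0.7, -0.1]
finger_gap: 55.4
grip_force: 0.0
```

Emit:
apply_moves(increments=[{"claw": 0.65,"travel": [0,40,0],"twist": [0,0,0]},{"claw": 0.65,"travel": [0,80,0],"twist": [0,0,0]},{"claw": 0.65,"travel": [0,120,0],"twist": [0,0,0]},{"claw": 0.65,"travel": [0,160,0],"twist": [0,0,0]},{"claw": 0.65,"travel": [0,200,0],"twist": [0,0,0]}])

```text
clock: 9.8
position: [433.8, -187.6, 165.0]
tool_rot: [3.073, -0.651, 0.001]
force: [1.4, -0.3, -0.3]
finger_gap: 55.3
grip_force: 0.0
```

Emit:
apply_moves(increments=[{"claw": 0.65,"travel": [0,40,0],"twist": [0,0,0]},{"claw": 0.65,"travel": [0,80,0],"twist": [0,0,0]},{"claw": 0.65,"travel": [0,120,0],"twist": [0,0,0]},{"claw": 0.65,"travel": [0,120,0],"twist": [0,0,0]},{"claw": 0.65,"travel": [0,120,0],"twist": [0,0,0]}])

```text
clock: 10.22
position: [385.1, -297.7, 164.7]
tool_rot: [-3.072, 0.659, 0.0]
force: [-0.2, -0.5, -0.2]
finger_gap: 55.6
grip_force: 0.0
```

```bash
python3 st.py; python3 nose.py
python3 - <<'E'
from h import *
im,d=env.read_camera('top'); cv2.imwrite('pics/t4.png',cv2.resize(im[140:235,215:315],None,fx=6,fy=6,interpolation=cv2.INTER_CUBIC))
E
```

```text
t 10.22 jig [-112.6 -311.8  164.7] gap 55.6 ahead 8.0 F [-0.  -0.6 -0.2] grip 0.0 head -24.22 zax [-0.  0. -1.]
top nose y 4 12 19 [56.3 61.2 63.4]
top nose y 14 24 23 [55.7 58.7 62.1]
top nose y 24 32 19 [49.5 57.2 60.2]
top red 418 [-63.8  70.8  40.6] slope 0.27 x [-114.7  -13.9] y [55.3 86.4]
top yellow 117 [-18.1  39.1] [-22.1  24.7] z 38.9
side nose y 4 12 15 [44.4 58.9 63.4]
side nose y 14 24 18 [39.3 57.2 62.3]
side nose y 24 32 11 [32.  58.4 59.5]
side red 178 [-66.9  77.   43.4] slope 0.24 x [-115.   -17.7] y [60.3 91. ]
side yellow 47 [-20.9  16.2] [-22.8  17.7] z 40.5
```

View pics/t4.png

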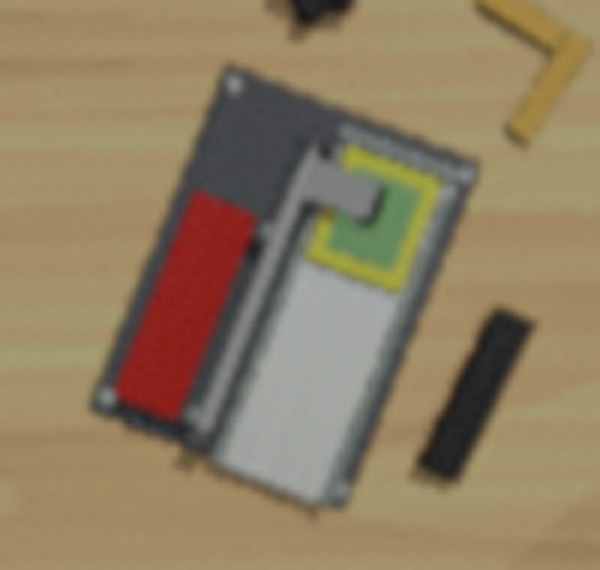

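The holder's front edge lies against the stop (345,150)-(440,185) and it is clamped under the nose, with the bar at about 0.2. The setting block, knob and key have not moved, so I'm handing in.

```bash
python3 -c "
from workcell import env
print(env.finish_job())"
```

```text
the job is handed in; nothing more can be done
None
```

The yellow holder is home against the end stop and clamped under the clip's foot; the setting block, knob and key beside the jig are unmoved in the last picture, and the job was handed in at about 10 s of robot time (no verdict came back).

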